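# Show the camera the marked face of a plug adaptor with an inspection mirror

## Task

Lift the inspection mirror out of the yellow probe holder by its top handle and set its tapered stopper upright and fully home in the open neck of the white tub, with the mirror turned so that the little bench camera sees the cross on the plug adaptor in the middle of the glass. Never let go of the mirror on the way, and leave everything else as it stands without bumping the camera or the adaptor. Finish still gripping the mirror by its handle, holding it still at that angle; do not release it.

Things in the scene. Friction and masses are not known exactly. Their poses are not given: they have to be found in the camera images.
- mirror: Inspection mirror on a tapered rubber stopper, loose, about 120 g, 148 mm tall, starts upright in the holder. Origin: centre of the stopper's underside, 15 mm above the work surface at the start; z up, x is the way the glass faces (at the start away from the robot, +x world, within 30 degrees), y along its width. Stopper 30 mm tall, diameter 20 mm at the foot, 30 mm at the top, under a 52 mm flange 6 mm thick.
- glass (a point): Centre of the mirror, on its z axis, 74 mm above its origin. Black frame 64 mm wide (y), 10 mm thick (x), from 46 to 102 mm above the mirror's origin; the glass is on its +x side only, the back is plain black.
- mirror_grip (a point): Middle of the mirror's handle, on its z axis, 127 mm above its origin: where to grip. The handle is a black block above the glass, 30 mm wide (y), 14 mm thick (x), from 102 to 148 mm above the mirror's origin; grip it from above, fingers closing along the mirror's x.
- tub: White plastic tub, fixed, cap off, 90 mm diameter, narrowing to an open upright neck, 45 mm outer and 33 mm inner diameter. Origin: centre of the underside on the work surface, z up the neck's axis. The stopper is home when its flange rests on the rim: the mirror's origin is then 35 mm above the tub's on the same axis, and the mirror can be turned about it.
- tub_mouth (a point): Centre of the tub's mouth, level with the rim, 65 mm above the work surface.
- camera: Bench camera, fixed: black box 46 by 62 by 46 mm on a post, top 132 mm above the work surface, with a 34 mm silver lens barrel pointing at the tub's axis. It stands beyond the tub on the left (+y side), 200 to 275 mm from the tub's axis. This body's origin lies on the tub's axis at the work surface, its x towards the camera.
- lens (a point): Centre of the camera's lens, 200 mm from the tub's axis and 109 mm above the work surface, which is the height of the centre of the glass when the stopper is home.
- adaptor: Matte grey plug adaptor, 34 by 56 by 56 mm, held by its pins on a fixed upright metal plate (top 140 mm above the work surface). It stands beyond the tub on the right (-y side), 200 to 275 mm from the tub's axis, its marked face square to that axis. This body's origin lies on the tub's axis at the work surface, its x towards the adaptor.
- mark (a point): Centre of the raised cross (26 mm) on the adaptor's face that looks at the tub, 200 mm from the tub's axis, 109 mm above the work surface. The camera sees it in the middle of the glass when the way the glass faces halves the horizontal angle between the directions from the tub's axis to the lens and to this mark.
- holder: Yellow plastic probe holder, fixed: block 64 by 110 mm and 45 mm tall with a 33 mm hole, 38 mm deep, in the middle and two slim holes beside it. Origin: centre of the underside. It stands left or right of the tub.
- bulb1: Clear pear-shaped bulb standing on its cap, 60 mm diameter, 108 mm tall, loose bystander. Origin: centre of the underside.
- bulb2: Second such bulb, loose bystander.
- cap: The tub's white twist cap, 56 mm diameter, 16 mm tall, lying flat, loose bystander. Origin: centre of the underside.
- nut_driver: Steel nut driver with a black handle lying on the shelf between robot and tub, 207 mm long, 26 mm high, loose bystander. Origin: on its underside near the middle, x towards the steel end.

How it is judged:
On the way, in this order (a step that is already met when the one before it is completed fails the run):
1. the mirror is gripped and lifted clear of the holder (contact force between the fingers and mirror above 3 N and z of mirror in the frame of holder above 0.055 m), for 0.1 s.
2. the stopper is home in the tub's neck, upright, the mirror still gripped (z of mirror in the frame of tub between 0.031 and 0.038 m and horizontal distance between mirror and tub below 0.005 m and angle between mirror's own z axis and vertical below 0.06 rad and contact force between the fingers and mirror above 3 N), for 0.2 s.
At the end, for the whole second after the job is handed in: Flange on the tub's rim (3 mm), foot within 5 mm of the neck's axis, upright to 3.4 degrees; the glass halves the angle between lens and mark to some 3.7 degrees (side offsets of lens and mark agree to 24 mm; over 30 mm fails); still, and gripped with over 3 N (all of step 2 and linear speed of mirror below 0.02 m/s and angular speed of mirror below 0.15 rad/s and x of each of lens, mark in the frame of mirror above 0.08 m and ((y of lens in the frame of mirror between 0.04 and 0.07 m and y of mark in the frame of mirror between -0.07 and -0.04 m) or (y of lens in the frame of mirror between 0.046 and 0.076 m and y of mark in the frame of mirror between -0.076 and -0.046 m) or (y of lens in the frame of mirror between 0.052 and 0.082 m and y of mark in the frame of mirror between -0.082 and -0.052 m) or (y of lens in the frame of mirror between 0.058 and 0.088 m and y of mark in the frame of mirror between -0.088 and -0.058 m) or (y of lens in the frame of mirror between 0.064 and 0.094 m and y of mark in the frame of mirror between -0.094 and -0.064 m) or (y of lens in the frame of mirror between 0.07 and 0.1 m and y of mark in the frame of mirror between -0.1 and -0.07 m) or (y of lens in the frame of mirror between 0.076 and 0.106 m and y of mark in the frame of mirror between -0.106 and -0.076 m) or (y of lens in the frame of mirror between 0.082 and 0.112 m and y of mark in the frame of mirror between -0.112 and -0.082 m) or (y of lens in the frame of mirror between 0.088 and 0.118 m and y of mark in the frame of mirror between -0.118 and -0.088 m) or (y of lens in the frame of mirror between 0.094 and 0.124 m and y of mark in the frame of mirror between -0.124 and -0.094 m) or (y of lens in the frame of mirror between 0.1 and 0.13 m and y of mark in the frame of mirror between -0.13 and -0.1 m) or (y of lens in the frame of mirror between 0.106 and 0.136 m and y of mark in the frame of mirror between -0.136 and -0.106 m) or (y of lens in the frame of mirror between 0.112 and 0.142 m and y of mark in the frame of mirror between -0.142 and -0.112 m) or (y of lens in the frame of mirror between 0.118 and 0.148 m and y of mark in the frame of mirror between -0.148 and -0.118 m) or (y of lens in the frame of mirror between 0.124 and 0.154 m and y of mark in the frame of mirror between -0.154 and -0.124 m) or (y of lens in the frame of mirror between 0.13 and 0.16 m and y of mark in the frame of mirror between -0.16 and -0.13 m) or (y of lens in the frame of mirror between 0.136 and 0.166 m and y of mark in the frame of mirror between -0.166 and -0.136 m) or (y of lens in the frame of mirror between 0.142 and 0.172 m and y of mark in the frame of mirror between -0.172 and -0.142 m) or (y of lens in the frame of mirror between 0.148 and 0.178 m and y of mark in the frame of mirror between -0.178 and -0.148 m))); the arm keeps its last pose, push and grip.
It fails at once if a bulb, the cap or the nut driver is displaced by more than 25 mm (distance of any of bulb1, bulb2, cap, nut_driver from where it was at the start of the episode above 0.025 m).
It fails at once if the camera or the adaptor is bumped (contact force between any of camera, adaptor and anything else above 3 N).
It fails at once if the mirror is let go in mid-air (height (world z) of mirror above 0.075 m and contact force between the fingers and mirror below 0.1 N).
It also fails if it takes over 38 s, if anything falls off the work surface, if the arm or the gripper's body presses on something with over 40 N, if the wrist force passes 120 N, or if a joint passes its speed limit or range.

## Robot

A 7-joint arm with a two-finger parallel gripper is mounted at the origin on the work surface. World frame = base frame: x ahead of the robot, y to its left, z up, the work surface at z = 0. Lengths are in m, angles in rad, forces in N, time in s.
With the tool pointing down it reaches from about 0.4 to 0.85 m from the base axis. Payload 10.4 kg.
Tool frame: the origin (TCP) lies on the centre line of the jaws, within the pads' length; the fingertips stand 8 mm ahead of it and the grasp point (between the pads) lies 11 mm behind it; z points along the fingers, y is the direction in which the jaws open and shut (so a half turn about z gives the same grasp; the last joint's range is limited). The gripper opens to 85 mm and grips with 20 to 120 N. Pads are 22 mm wide; open, the fingers measure 114 mm over their backs; the gripper's body (76 mm by 85 mm) begins 54 mm behind the grasp point. The pads swing forward as they close: fully open they stand 13 mm farther back than shut.
Start: joints at [1.159, 0.332, -0.065, 1.46, 0.022, 1.35, -0.088], TCP at [0.237, -0.578, 0.239] pointing down, gripper open.
Joint ranges: [-2.6, 2.6], [-0.5, 2.12], [-1.47, 1.34], [0.16, 2.42], [-1.27, 4.41], [0.06, 2.06], [-2.6, 2.6]. Speed limits (rad/s): [2.22, 2.22, 2.79, 2.79, 3.14, 3.14, 3.14].

## Interface

Orientations are given as a unit quaternion [x, y, z, w].
In Python, from workcell import manip gives the robot as it stands.
- The arm moves only by the tool arm_command, never from a script. Its argument "targets" is text: rows parted by semicolons, each of 6 numbers parted by spaces: the shift along the tool's x, y, z in mm, then the turn, a rotation vector about the tool's x, y, z in rad. A call has 1 to 5 rows; each row shifts and turns the commanded pose from where the row before left it, along the tool's axes as they then stand; what a row does not reach is not made up. A row lasts 1/8 s, in which the tool goes at most 62.5 mm and 10.7 degrees, less where a joint would pass 70% of its speed; a pose out of reach is approached as far as the arm can. A call is refused whole if a number of a shift passes 62.5 or a number of a turn 0.188, either way. A call with a gripper value outside its range is refused whole. "grip" is the finger opening in mm, from 0 to 85.4, set as the call begins (left out, the last holds). The fingers move at their own pace and stop on an object; "squeeze" is the grip in N (left out, the last holds). Time passes only in rows, so rows that do not move let the fingers close. It gives the time, the measured TCP pose, the force and the opening at its end, in the units of the state.
- manip.get_obs(): the state, without advancing time (a new reading comes with each control period).
- manip.camera(name): name is "scene" or "top" or "wrist"; returns a dict with "frame" (400x640x3 uint8, red, green, blue), "vertical_fov" (degrees; the focal length in pixels is half the picture's height over the tangent of half this angle, whatever the lens; pixels are square), "cx", "cy" (the principal point, pixels), "distortion" ([k1, k2, p1, p2, k3] as OpenCV has them; the pictures are not rectified), "rvec" (rotation vector, rad) and "tvec" (3), from world to camera coordinates, as OpenCV has them. Camera axes: x right, y down, z forward; pixel columns grow to the right and rows downward; lengths in m; the calibration is good to about 2 mm. A picture is of the moment at which its call begins. There is no depth.
- manip.hand_in(): hands the job in, once; it reports no verdict.
Trained networks look in a picture, given as the dict that the camera call returned (one of the last four; its "shot" number tells which), for a name from the list of things; names that differ only in an ending like _2 or _b are one class to them, and where a whole thing is asked for, a point or a joint stands for the part that bears it (a point fixed in the world has none). Each returns a list of dicts, best first, with "p" (0 to 1); they miss things now and then, are a little off and sometimes report something else, mostly with a low value. They report only what shows in the picture. A call takes as long as a camera call.
- manip.search_frame(picture, name): "xyz" ([x, y, z] in m, in the coordinates of the camera as it stood for that picture, good to about 4 mm: the middle of the surface that is visible of it).
The state is a dict: "clock": time; "joint_pos": joint angles; "joint_velocities": joint speeds; "tau": joint torques, N m; "position": TCP position; "ee_rot": TCP orientation; "ft_force": force on the tool from outside, world axes, zero at the start; "torque": the same for the moment, N m; "grip_width": opening from 0.0 (shut) to 1.0 (fully open).
Only numpy, scipy, OpenCV 4.12 (cv2) and the standard library are available. Lean on these libraries where they do the work, as an engineer would, in place of code of your own. Each camera call takes 0.05 s, during which the arm holds its last target.

## Working session

There is one attempt and no reset: what is moved stays moved. The work goes in short steps, Python scripts to look and compute and a tool call to move; the robot and the scene stay as the last step left them, time stands still between calls to the robot, and variables do not carry over. Pictures are saved under pics/ and viewed, and the job is handed in when it is done.

Besides the shell and the picture viewer there is one more tool, called after "Emit:" as a command line: name --argument value ..., lists and objects as JSON in quotes. arm_command: Moves the arm, as the interface text tells. Its arguments: {"type":"object","properties":{"targets":{"type":"string"},"grip":{"type":"number"},"squeeze":{"type":"number"}},"required":["targets"]}

```bash
mkdir -p pics; ls
cat > h.py <<'E'
import numpy as np,cv2
from workcell import manip
from scipy.spatial.transform import Rotation as R
def cam(n,fn=None):
    p=manip.camera(n)
    if fn: cv2.imwrite('pics/'+fn+'.png',cv2.cvtColor(p['frame'],cv2.COLOR_RGB2BGR))
    return p
def RT(p): return cv2.Rodrigues(np.array(p['rvec'],float))[0],np.array(p['tvec'],float).ravel()
def K(p):
    f=p['frame'].shape[0]/2/np.tan(np.radians(p['vertical_fov'])/2)
    return np.array([[f,0,p['cx']],[0,f,p['cy']],[0,0,1]])
def proj(p,X):
    return cv2.projectPoints(np.array(X,float).reshape(-1,1,3),np.array(p['rvec'],float),np.array(p['tvec'],float),K(p),np.array(p['distortion'],float))[0].reshape(-1,2)
def find(p,n):
    r,t=RT(p)
    return [(round(d['p'],2),(r.T@(np.array(d['xyz'])-t)).round(4)) for d in manip.search_frame(p,n)]
def ray(p,uv,z):
    r,t=RT(p); n=cv2.undistortPoints(np.array(uv,float).reshape(-1,1,2),K(p),np.array(p['distortion'],float)).reshape(-1,2)
    d=np.c_[n,np.ones(len(n))]@r; c=-r.T@t
    return c+d*((z-c[2])/d[:,2])[:,None]
E
python3 - <<'E'
from h import *
for n in ['scene','top','wrist']:
    p=cam(n,n+'0')
    r,t=RT(p);print(n,'pos',(-r.T@t).round(3))
    for k in ['mirror','glass','mirror_grip','tub','tub_mouth','camera','lens','adaptor','mark','holder','bulb1','cap','nut_driver']:
        print(k,find(p,k)[:3])
o=manip.get_obs();print(o)
E
```

```text
pics
scene pos [1.225 0.575 0.7  ]
mirror [(0.6, array([ 0.4203, -0.2498,  0.0938]))]
glass [(0.73, array([ 0.4191, -0.2483,  0.0976])), (0.59, array([0.5066, 0.429 , 0.0909]))]
mirror_grip [(0.98, array([ 0.4149, -0.2478,  0.0962]))]
tub [(0.67, array([ 0.5718, -0.0132,  0.0346]))]
tub_mouth [(0.87, array([ 0.5742, -0.0116,  0.0348]))]
camera [(0.97, array([0.738 , 0.1487, 0.0956]))]
lens [(0.73, array([0.7404, 0.1449, 0.0911]))]
adaptor [(0.82, array([ 0.7649, -0.1457,  0.0933]))]
mark [(0.89, array([ 0.7599, -0.1457,  0.0926]))]
holder [(0.63, array([ 0.4408, -0.2271,  0.0322])), (0.43, array([0.4713, 0.23  , 0.0161]))]
bulb1 [(0.77, array([0.5098, 0.429 , 0.0893])), (0.64, array([ 0.5094, -0.3744,  0.0776])), (0.62, array([ 0.4373, -0.0195,  0.0179]))]
cap [(0.86, array([0.4711, 0.2306, 0.0171]))]
nut_driver [(0.86, array([ 0.4371, -0.0146,  0.0201]))]
top pos [0.45  0.018 1.225]
mirror [(0.78, array([ 0.4115, -0.2512,  0.0493])), (0.47, array([ 0.4321, -0.0184,  0.0249]))]
glass [(0.57, array([ 0.4074, -0.247 ,  0.0506]))]
mirror_grip [(0.77, array([ 0.4103, -0.256 ,  0.0489])),
[... 801 characters left out ...]
clock': 2.1, 'joint_pos': array([ 1.15937683,  0.33221581, -0.06470456,  1.46011816,  0.02163321,
        1.34989804, -0.08849704]), 'joint_velocities': array([-0.00122818, -0.00214604, -0.00032605,  0.00023552, -0.00126004,
       -0.00019105,  0.00132795]), 'tau': array([ 6.35348056e-05, -6.25221348e+01,  4.89832589e-02, -3.91825354e+01,
        1.65065186e-02,  1.77367161e-03, -3.39503640e-05]), 'position': array([ 0.23694906, -0.57835708,  0.23931899]), 'ee_rot': array([ 9.81160114e-01,  1.93196351e-01, -9.61014633e-07,  2.93770512e-05]), 'ft_force': array([-0.09623424,  0.13701955,  0.58343426]), 'torque': array([-0.04283997, -0.04363891,  0.0239706 ]), 'grip_width': 0.9971406050474192}
```

View pictures.

View pics/scene0.png

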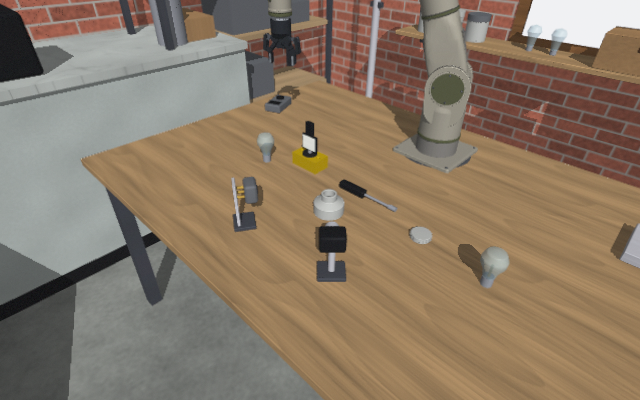

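View pics/top0.png

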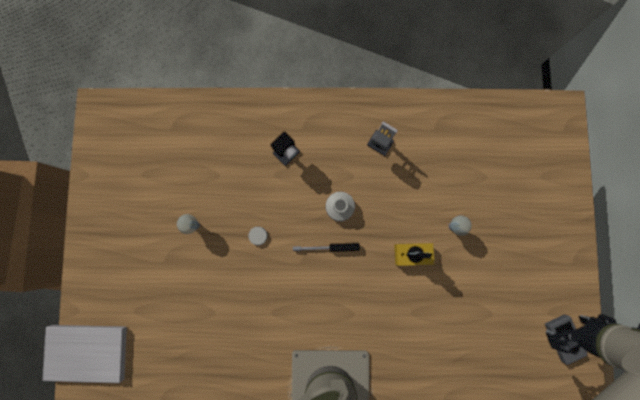

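View pics/wrist0.png

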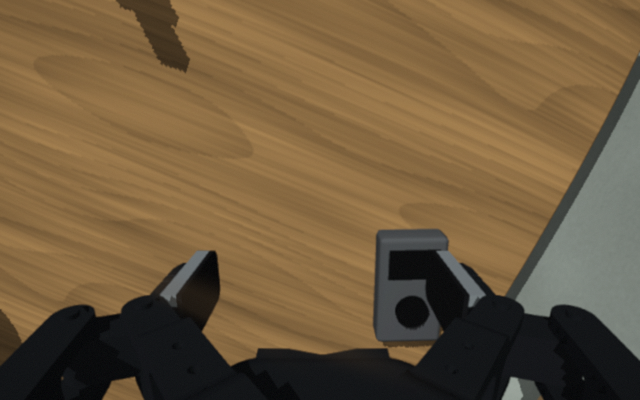

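Run:
```python
import cv2
a=cv2.imread('pics/top0.png');b=cv2.imread('pics/scene0.png')
cv2.imwrite('pics/c1.png',cv2.resize(a[110:280,260:480],None,fx=3.5,fy=3.5,interpolation=cv2.INTER_CUBIC))
cv2.imwrite('pics/c2.png',cv2.resize(b[110:290,220:400],None,fx=3.3,fy=3.3,interpolation=cv2.INTER_CUBIC))
```

```text
(no output)
```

View pics/c1.png

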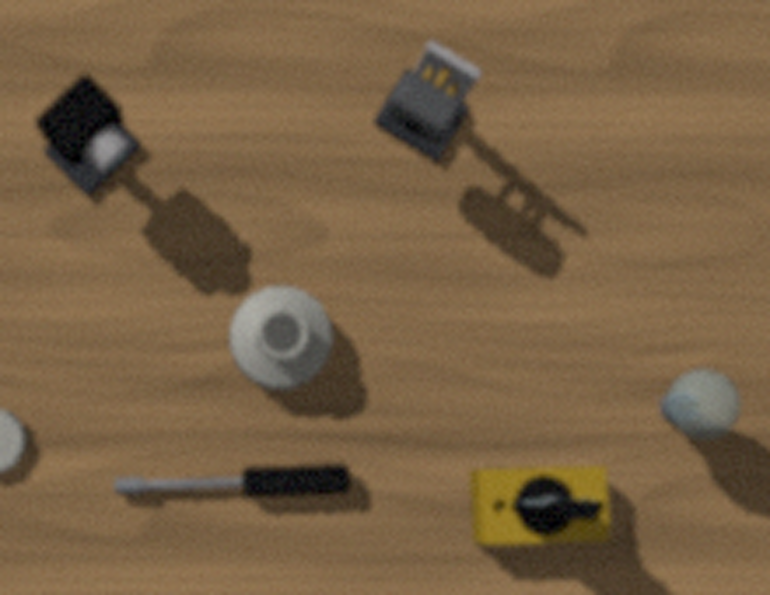

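View pics/c2.png

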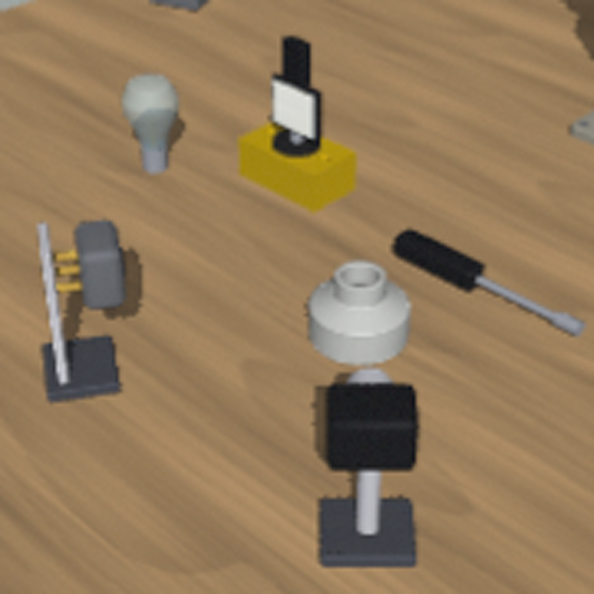

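Run:
```python
from h import *
p=cam('top');s=cam('scene')
f=lambda x,y:(x/3.5+260-.36,y/3.5+110-.36)
g=lambda x,y:(x/3.3+220-.35,y/3.3+110-.35)
print('tub mouth top',ray(p,[f(284,333)],.065),'scene',ray(s,[g(360,278)],.065))
print('flange top',ray(p,[f(543,505)],.051),'scene',ray(s,[g(297,143)],.051))
print('handle end top',ray(p,[f(600,508)],.163),'scene handle top',ray(s,[g(296,40)],.163))
print('cam top box corners',ray(p,[f(38,122),f(85,76),f(122,112),f(75,160)],.132))
print('adaptor face bottom corners; plate top', ray(p,[f(377,118),f(448,160)],.109), ray(p,[f(428,42),f(480,72)],.14))
print(manip.get_obs()['clock'])
```

```text
tub mouth top [[ 0.55541605 -0.03116318  0.065     ]] scene [[ 0.55904122 -0.02536465  0.065     ]]
flange top [[ 0.40968716 -0.25374311  0.051     ]] scene [[ 0.41408811 -0.2497632   0.051     ]]
handle end top [[ 0.41134635 -0.27215854  0.163     ]] scene handle top [[ 0.40957351 -0.2553551   0.163     ]]
cam top box corners [[0.72283331 0.17414964 0.132     ]
 [0.76189431 0.13608142 0.132     ]
 [0.73149148 0.10502756 0.132     ]
 [0.69102133 0.14304953 0.132     ]]
adaptor face bottom corners; plate top [[ 0.7331979  -0.10760975  0.109     ]
 [ 0.69750843 -0.16681651  0.109     ]] [[ 0.7896893  -0.14678647  0.14      ]
 [ 0.76453323 -0.18920619  0.14      ]]
2.2
```

```bash
cat >> h.py <<'E'
def plan(xyz,yaw,step=55,turn=0.16,cur=None):
    """yaw = world angle (deg) of tool y axis; tool pointing down"""
    o=manip.get_obs(); P=np.array(o['position']);Q=R.from_quat(o['ee_rot'])
    xyz=np.array(xyz,float); a=np.radians(yaw)
    y=np.array([np.cos(a),np.sin(a),0]);z=np.array([0,0,-1.]);x=np.cross(y,z)
    G=R.from_matrix(np.c_[x,y,z]); rv=(Q.inv()*G).as_rotvec()
    n=int(np.ceil(max(np.linalg.norm(xyz-P)*1000/step,np.linalg.norm(rv)/turn,1)))
    d=(xyz-P)/n; rows=[]
    for i in range(n):
        q=Q*R.from_rotvec(rv*i/n)
        rows.append(' '.join('%.1f'%v for v in q.inv().apply(d)*1000)+' '+' '.join('%.4f'%v for v in rv/n))
    print('n',n,'rv',rv.round(4))
    for i in range(0,n,5): print('; '.join(rows[i:i+5]))
def st():
    o=manip.get_obs();m=R.from_quat(o['ee_rot']).as_matrix()
    print('t',round(o['clock'],2),'pos',o['position'].round(4),'yaw',round(np.degrees(np.arctan2(m[1,1],m[0,1])),2),'z',m[:,2].round(3),'F',np.round(o['ft_force'],1),'w',round(o['grip_width'],3),'j',o['joint_pos'].round(2))
E
python3 -c "
from h import *
plan([.60,-.09,.29],5);st()"
```

```text
n 12 rv [ 0.      0.     -1.2692]
43.4 -26.2 -4.2 0.0000 0.0000 -0.1058; 45.9 -21.5 -4.2 0.0000 0.0000 -0.1058; 48.0 -16.5 -4.2 0.0000 0.0000 -0.1058; 49.4 -11.3 -4.2 0.0000 0.0000 -0.1058; 50.3 -6.1 -4.2 0.0000 0.0000 -0.1058
50.7 -0.7 -4.2 0.0000 0.0000 -0.1058; 50.5 4.7 -4.2 0.0000 0.0000 -0.1058; 49.7 10.0 -4.2 0.0000 0.0000 -0.1058; 48.4 15.2 -4.2 0.0000 0.0000 -0.1058; 46.5 20.2 -4.2 0.0000 0.0000 -0.1058
44.1 25.0 -4.2 0.0000 0.0000 -0.1058; 41.2 29.5 -4.2 0.0000 0.0000 -0.1058
t 2.2 pos [ 0.2369 -0.5784  0.2393] yaw -67.72 z [ 0. -0. -1.] F [0.7 0.7 1.3] w 1.002 j [ 1.16  0.33 -0.06  1.46  0.02  1.35 -0.09]
```

Emit:
arm_command --targets "43 -26 -4 0 0 -0.105; 46 -21 -4 0 0 -0.105; 48 -16 -4 0 0 -0.105; 49 -11 -4 0 0 -0.105; 50 -6 -4 0 0 -0.105" --grip 85

```text
clock: 2.82
position: [0.3893, -0.3757, 0.2597]
ee_rot: [0.897, 0.443, 0.0, 0.0]
ft_force: [-0.1, -0.2, -1.0]
grip_width: 0.993
```

Emit:
arm_command --targets "51 -1 -4 0 0 -0.105; 50 5 -4 0 0 -0.105; 50 10 -4 0 0 -0.105; 48 15 -4 0 0 -0.105; 46 20 -4 0 0 -0.105"

```text
clock: 3.45
position: [0.5412, -0.1738, 0.2797]
ee_rot: [0.751, 0.66, 0.0, 0.0]
ft_force: [0.7, 0.6, 0.1]
grip_width: 0.996
```

Emit:
arm_command --targets "44 25 -4 0 0 -0.105; 41 30 -4 0 0 -0.105; 0 0 0 0 0 0; 0 0 0 0 0 0"

```text
clock: 3.95
position: [0.602, -0.095, 0.2871]
ee_rot: [0.679, 0.734, -0.0, -0.0]
ft_force: [-0.7, -0.1, -0.4]
grip_width: 0.998
```

```bash
python3 -c "
from h import *
st();p=cam('wrist','w1');print(p['vertical_fov'],p['distortion'])
for k in ['tub_mouth','lens','mark','mirror_grip']: print(k,find(p,k)[:2])
print(proj(p,[[.557,-.028,.065],[.7,.115,.109],[.715,-.137,.109]]))
"
```

```text
t 3.95 pos [ 0.602  -0.095   0.2871] yaw 4.43 z [-0. -0. -1.] F [-0.7 -0.1 -0.4] w 0.998 j [ 0.52  0.33 -0.57  1.41  0.18  1.46  0.04]
59.53665820259096 [-0.07707852  0.          0.          0.          0.        ]
tub_mouth [(0.86, array([ 0.5572, -0.0242,  0.036 ])), (0.7, array([ 0.7468, -0.1418,  0.1212]))]
lens []
mark [(0.57, array([ 0.7468, -0.1432,  0.121 ]))]
mirror_grip [(0.93, array([ 0.4152, -0.2347,  0.0821]))]
[[281.51308734  99.84411082]
 [461.71834362 -63.65279692]
 [435.84847514 230.5566311 ]]
```

View pics/w1.png

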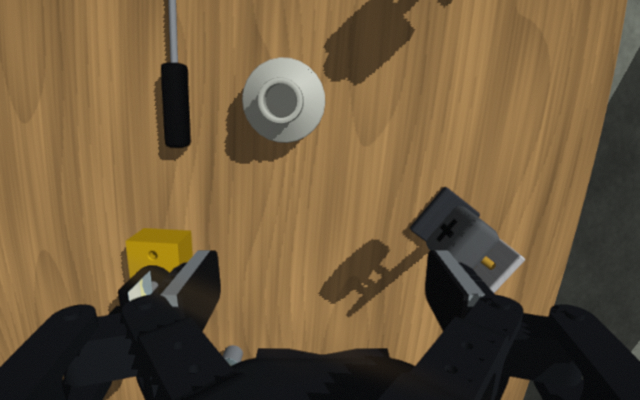

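```bash
python3 -c "
from h import *
p=cam('wrist');print('mouth',ray(p,[[281,100]],.065),'mark',ray(p,[[449,230]],.109))
a=p['frame'][60:140,240:330];import cv2
cv2.imwrite('pics/w1c.png',cv2.resize(a[:,:,::-1],None,fx=6,fy=6,interpolation=cv2.INTER_CUBIC))
a=p['frame'][170:290,390:540]
cv2.imwrite('pics/w1d.png',cv2.resize(a[:,:,::-1],None,fx=5,fy=5,interpolation=cv2.INTER_CUBIC))
"
```

```text
mouth [[ 0.55642453 -0.02887023  0.065     ]] mark [[ 0.72769568 -0.13654154  0.109     ]]
```

View pics/w1c.png

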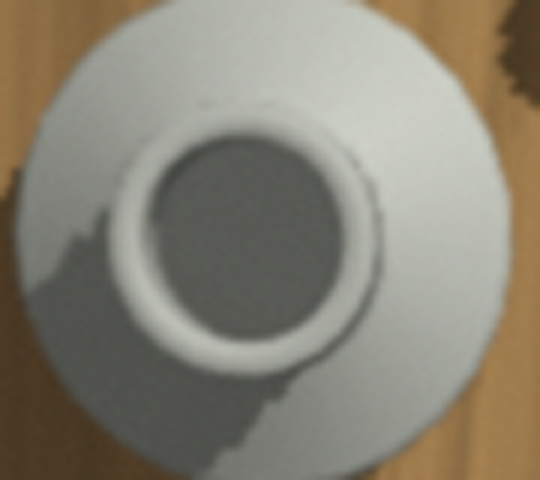

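View pics/w1d.png

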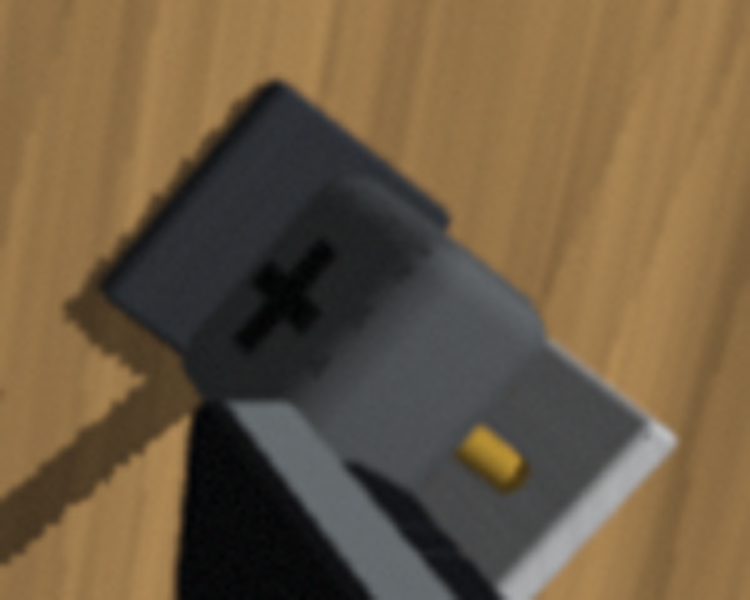

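Emit:
arm_command --targets "60 0 0 0 0 0; 60 0 0 0 0 0; 0 0 0 0 0 0; 0 0 0 0 0 0"

```text
clock: 4.75
position: [0.5928, 0.0242, 0.2874]
ee_rot: [0.679, 0.734, -0.0, 0.0]
ft_force: [-0.1, -1.5, 0.2]
grip_width: 0.993
```

```bash
python3 -c "
from h import *
st();p=cam('wrist','w2')
for k in ['lens','camera']: print(k,find(p,k)[:2])
print(proj(p,[[.557,-.028,.065],[.7,.115,.109],[.715,-.137,.109]]))
"
```

```text
t 4.75 pos [0.5928 0.0242 0.2874] yaw 4.44 z [ 0.    -0.001 -1.   ] F [-0.1 -1.5  0.2] w 0.993 j [ 0.39  0.3  -0.63  1.45  0.18  1.45 -0.17]
lens [(0.92, array([0.7166, 0.1377, 0.1293]))]
camera [(0.86, array([0.7185, 0.1376, 0.1291]))]
[[284.5810691  214.99104496]
 [452.66058572  85.94709936]
 [424.76634971 336.07115571]]
```

View pics/w2.png

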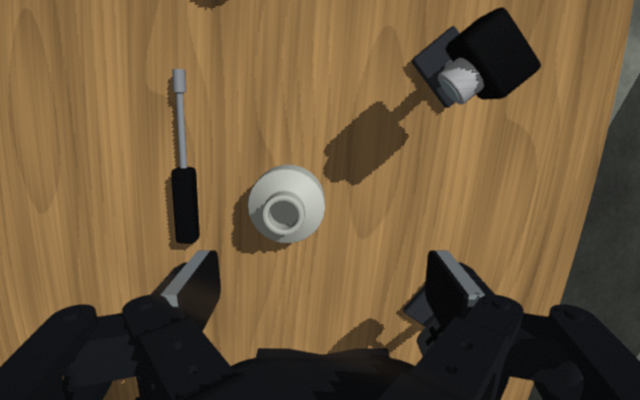

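```bash
python3 -c "
from h import *
p=cam('wrist')
a=p['frame'][0:120,400:550]
cv2.imwrite('pics/w2d.png',cv2.resize(a[:,:,::-1],None,fx=5,fy=5,interpolation=cv2.INTER_CUBIC))
a=p['frame'][160:250,240:330]
cv2.imwrite('pics/w2c.png',cv2.resize(a[:,:,::-1],None,fx=6,fy=6,interpolation=cv2.INTER_CUBIC))
"
```

```text
(no output)
```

View pics/w2d.png

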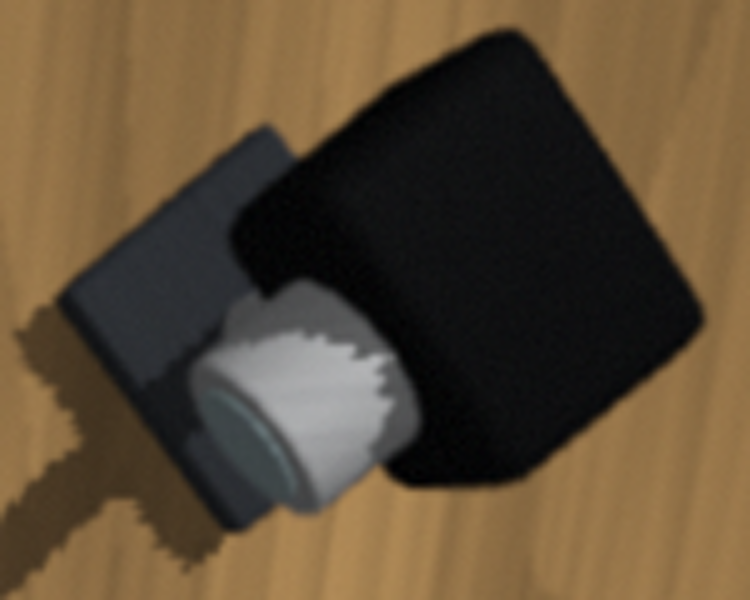

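View pics/w2c.png

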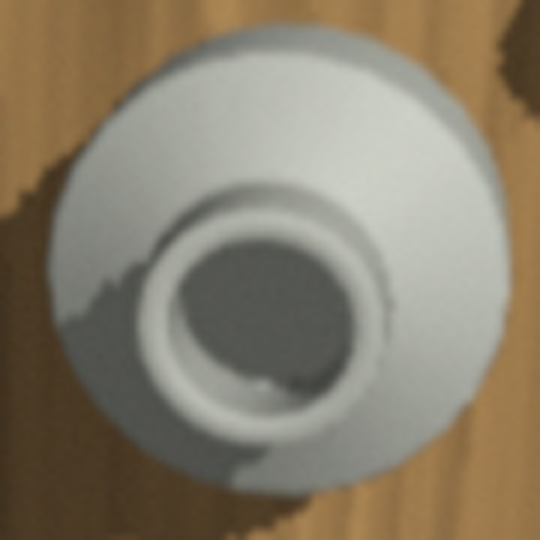

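```bash
python3 -c "
from h import *
p=cam('wrist');m=ray(p,[[283.1,213.9]],.065)[0];l=ray(p,[[449.4,87.8]],.109)[0]
print('mouth',m,'lens',l)
k=np.array([.7263,-.1363]);t=(m[:2]+[.5564,-.0287])/2
for a in (l[:2]-t,k-t): print(np.linalg.norm(a),np.degrees(np.arctan2(a[1],a[0])))
plan([.411,-.31,.275],0)"
```

```text
mouth [ 0.5553195  -0.02743742  0.065     ] lens [0.69751615 0.11226521 0.109     ]
0.1993994663553414 44.7312958591169
0.2019006951011388 -32.4159621118084
n 7 rv [-0.0002  0.0002  0.0759]
-45.6 -29.5 1.8 -0.0000 0.0000 0.0108; -45.9 -29.0 1.8 -0.0000 0.0000 0.0108; -46.2 -28.5 1.8 -0.0000 0.0000 0.0108; -46.5 -28.0 1.7 -0.0000 0.0000 0.0108; -46.8 -27.5 1.7 -0.0000 0.0000 0.0108
-47.1 -27.0 1.7 -0.0000 0.0000 0.0108; -47.4 -26.5 1.7 -0.0000 0.0000 0.0108
```

Emit:
arm_command --targets "-46 -29 2 0 0 0.011; -46 -29 2 0 0 0.011; -46 -28 2 0 0 0.011; -46 -28 2 0 0 0.011; -47 -28 2 0 0 0.011"

```text
clock: 5.62
position: [0.4626, -0.2156, 0.2775]
ee_rot: [0.699, 0.715, 0.0, 0.0]
ft_force: [0.4, -0.2, -0.8]
grip_width: 0.996
```

Emit:
arm_command --targets "-47 -27 2 0 0 0.011; -47 -26 2 0 0 0.011; 0 0 0 0 0 0; 0 0 0 0 0 0"

```text
clock: 6.12
position: [0.4127, -0.3083, 0.2734]
ee_rot: [0.707, 0.707, 0.0, 0.0]
ft_force: [0.0, 0.3, 0.2]
grip_width: 0.991
```

```bash
python3 -c "
from h import *
st();p=cam('wrist','w3')
np.save('w3.npy',np.r_[np.ravel(p['rvec']),np.ravel(p['tvec'])])
a=p['frame'][20:220,220:420]
cv2.imwrite('pics/w3d.png',cv2.resize(a[:,:,::-1],None,fx=3,fy=3,interpolation=cv2.INTER_CUBIC))
print(proj(p,[[.411,-.252,z] for z in (.051,.117,.163)]))
"
```

```text
t 6.12 pos [ 0.4127 -0.3083  0.2734] yaw 0.03 z [ 0.  0. -1.] F [0.  0.3 0.2] w 0.991 j [ 0.9   0.09 -0.37  1.68  0.03  1.37  0.53]
[[319.85038896 114.38931835]
 [319.23904333 116.68024248]
 [318.61981644 119.00140256]]
```

View pics/w3.png

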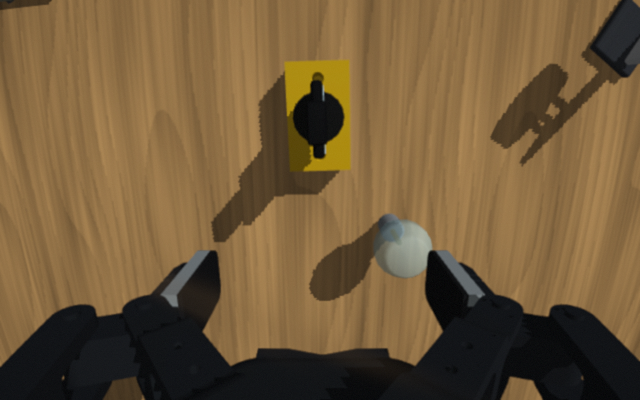

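View pics/w3d.png

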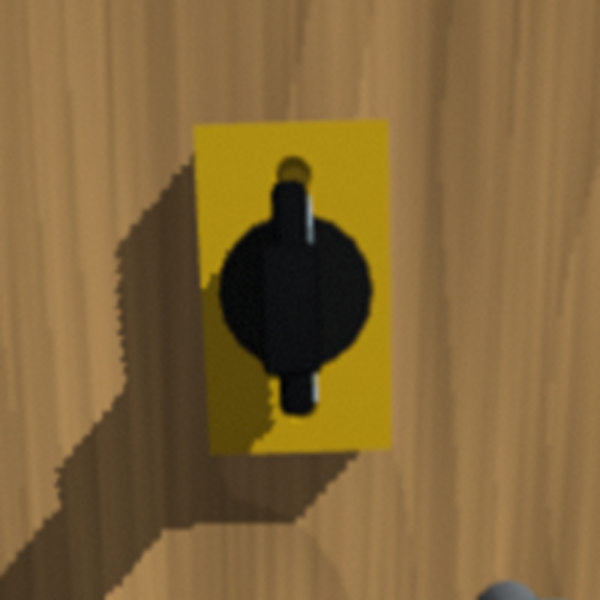

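```bash
python3 -c "
from h import *
p=cam('wrist');print(ray(p,[[318.5,117]],.051))
a=np.radians(2);c=np.array([.4097,-.2545])
y=np.array([-np.sin(a),np.cos(a)])
for d in(-.032,.032):
  for x in (-.005,.005):
    q=c+y*d+np.array([np.cos(a),np.sin(a)])*x
    print(d,x,(proj(p,[[*q,.117]])[0]-[220,20])*3)
plan([.410,-.2545,.22],2);plan([.410,-.2545,.134],2)"
```

```text
[[ 0.41002084 -0.25397081  0.051     ]]
-0.032 -0.005 [277.89601624 418.81975569]
-0.032 0.005 [313.70124526 417.63949375]
0.032 -0.005 [268.40453866 180.12708724]
0.032 0.005 [306.06578415 178.79597346]
n 2 rv [ 0.0004 -0.0001 -0.032 ]
26.5 -1.6 26.7 0.0002 -0.0000 -0.0160; 26.5 -1.1 26.7 0.0002 -0.0000 -0.0160
n 3 rv [ 0.0004 -0.0001 -0.032 ]
17.6 -1.1 46.5 0.0001 -0.0000 -0.0107; 17.7 -0.9 46.5 0.0001 -0.0000 -0.0107; 17.7 -0.7 46.5 0.0001 -0.0000 -0.0107
```

Emit:
arm_command --targets "27 -1 27 0 0 -0.016; 27 -1 27 0 0 -0.016; 0 0 30 0 0 0; 0 0 30 0 0 0; 0 0 26 0 0 0"

```text
clock: 6.85
position: [0.4106, -0.2533, 0.1325]
ee_rot: [0.694, 0.72, 0.0, 0.0]
ft_force: [-0.5, -0.6, -0.3]
grip_width: 0.992
```

```bash
python3 -c "
from h import *
st();p=cam('wrist','w4')"
```

```text
t 6.85 pos [ 0.4106 -0.2533  0.1325] yaw 2.03 z [ 0. -0. -1.] F [-0.5 -0.6 -0.3] w 0.992 j [ 0.85  0.14 -0.42  1.94  0.06  1.07  0.44]
```

View pics/w4.png

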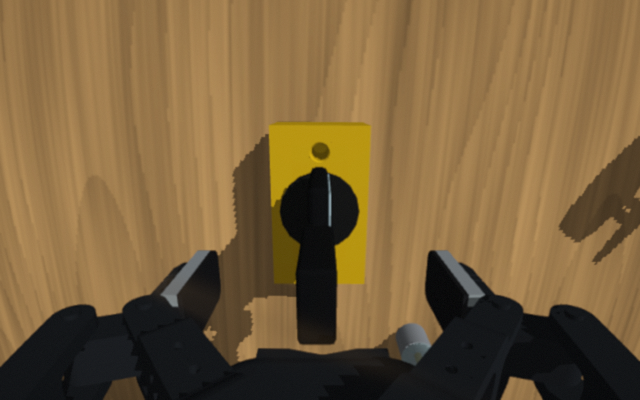

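Emit:
arm_command --targets "0 0 0 0 0 0; 0 0 0 0 0 0; 0 0 0 0 0 0; 0 0 0 0 0 0; 0 0 0 0 0 0" --grip 0 --squeeze 60

```text
clock: 7.52
position: [0.4102, -0.2547, 0.1338]
ee_rot: [0.695, 0.719, -0.0, 0.0]
ft_force: [-1.4, -0.4, 3.8]
grip_width: 0.156
```

Emit:
arm_command --targets "0 0 0 0 0 0; 0 0 0 0 0 0; 0 0 0 0 0 0; 0 0 0 0 0 0"

```text
clock: 8.02
position: [0.4103, -0.2547, 0.1338]
ee_rot: [0.695, 0.719, -0.0, 0.0]
ft_force: [-2.5, 0.3, 4.4]
grip_width: 0.154
```

```bash
python3 -c "
from h import *
st();p=cam('wrist','w5')"
```

```text
t 8.03 pos [ 0.4103 -0.2547  0.1338] yaw 1.88 z [ 0.001 -0.001 -1.   ] F [-2.5  0.3  4.4] w 0.154 j [ 0.85  0.14 -0.42  1.94  0.06  1.08  0.44]
```

View pics/w5.png

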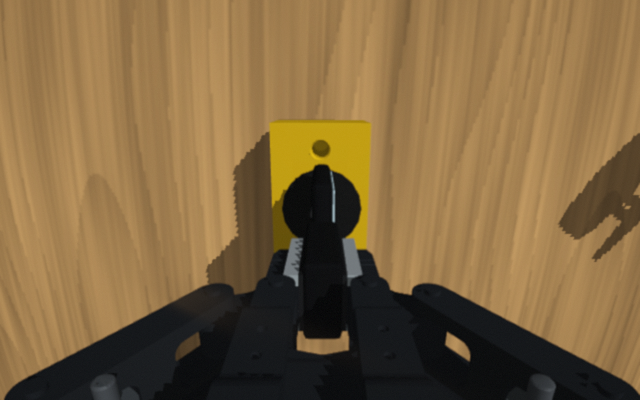

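Emit:
arm_command --targets "0 0 -10 0 0 0; 0 0 -20 0 0 0; 0 0 -20 0 0 0; 0 0 -20 0 0 0; 0 0 -20 0 0 0"

```text
clock: 8.7
position: [0.4099, -0.2543, 0.2242]
ee_rot: [0.695, 0.719, 0.0, -0.0]
ft_force: [-0.2, 0.7, -2.0]
grip_width: 0.153
```

Emit:
arm_command --targets "0 0 0 0 0 0; 0 0 0 0 0 0"

```text
clock: 8.95
position: [0.4097, -0.2543, 0.2226]
ee_rot: [0.695, 0.719, -0.0, -0.0]
ft_force: [0.5, -0.7, -2.0]
grip_width: 0.159
```

```bash
python3 -c "
from h import *
st();p=cam('wrist','w6');p=cam('scene')
a=p['frame'][60:240,220:400]
cv2.imwrite('pics/s6.png',cv2.resize(a[:,:,::-1],None,fx=3.3,fy=3.3,interpolation=cv2.INTER_CUBIC))
plan([.545,-.045,.225],6.2,step=40)"
```

```text
t 8.95 pos [ 0.4097 -0.2543  0.2226] yaw 1.89 z [-0.001  0.    -1.   ] F [ 0.5 -0.7 -2. ] w 0.159 j [ 0.87  0.05 -0.42  1.83  0.02  1.26  0.48]
n 7 rv [-0.0012 -0.001  -0.0752]
29.2 20.3 -0.4 -0.0002 -0.0001 -0.0107; 29.0 20.6 -0.4 -0.0002 -0.0001 -0.0107; 28.8 20.9 -0.4 -0.0002 -0.0001 -0.0107; 28.6 21.3 -0.4 -0.0002 -0.0001 -0.0107; 28.3 21.6 -0.4 -0.0002 -0.0001 -0.0107
28.1 21.9 -0.4 -0.0002 -0.0001 -0.0107; 27.9 22.2 -0.4 -0.0002 -0.0001 -0.0107
```

View pics/w6.png

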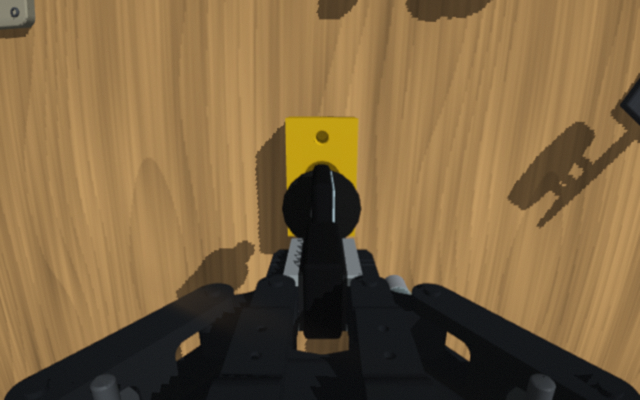

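View pics/s6.png

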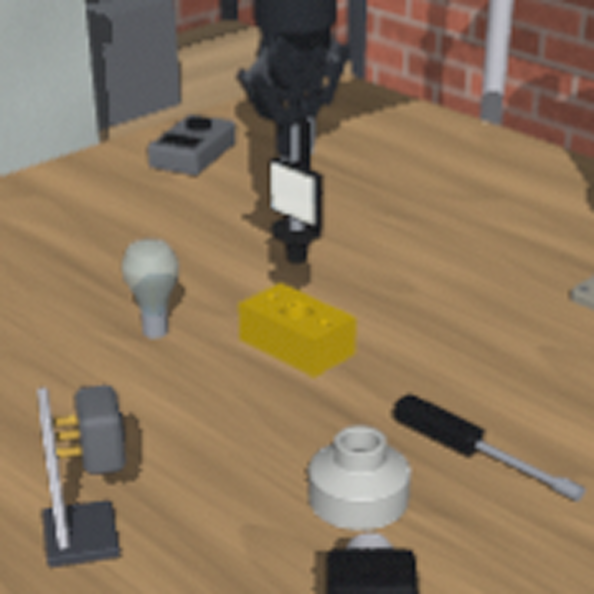

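```bash
python3 -c "
from h import *
p=cam('wrist');st()
a=p['frame'][140:340,240:400]
cv2.imwrite('pics/w6d.png',cv2.resize(a[:,:,::-1],None,fx=3,fy=3,interpolation=cv2.INTER_CUBIC))
P=np.array([.4097,-.2543,.2226]);z=P[2]-.1338+.051
o=manip.get_obs();Q=R.from_quat(o['ee_rot'])
th=np.linspace(0,2*np.pi,12,endpoint=False)
def f(dx,dy):
  X=P+np.c_[dx+.026*np.cos(th),dy+.026*np.sin(th),0*th]; X[:,2]=z
  return (proj(p,X)-[240,140])*3
print(f(0,0).round(0).tolist())
print(ray(p,[[321.5,204.5]],z))
"
```

```text
t 9.1 pos [ 0.4096 -0.2543  0.2224] yaw 1.89 z [-0.001  0.001 -1.   ] F [ 0.  -0.7 -1.9] w 0.151 j [ 0.87  0.05 -0.41  1.83  0.02  1.27  0.48]
[[364.0, 212.0], [351.0, 154.0], [309.0, 108.0], [248.0, 90.0], [186.0, 104.0], [140.0, 147.0], [124.0, 205.0], [139.0, 262.0], [182.0, 304.0], [240.0, 320.0], [299.0, 307.0], [344.0, 268.0]]
[[ 0.4097307  -0.25092382  0.1398    ]]
```

View pics/w6d.png

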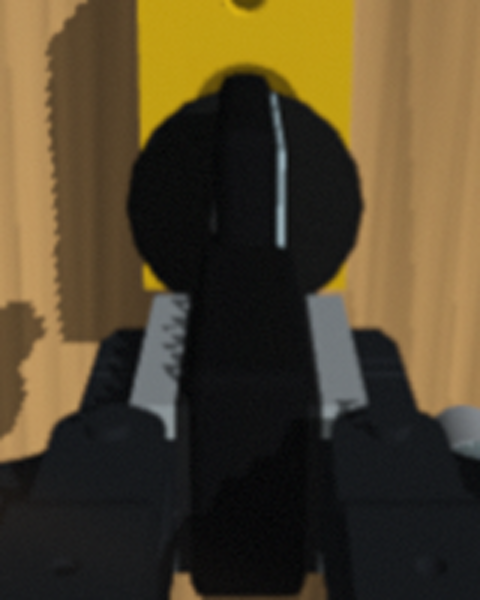

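```bash
python3 -c "
from h import *
plan([.556,-.028,.2150],6.2,step=40)"
```

```text
n 7 rv [-0.0011 -0.0009 -0.0752]
31.6 22.0 1.1 -0.0002 -0.0001 -0.0107; 31.4 22.3 1.1 -0.0002 -0.0001 -0.0107; 31.1 22.6 1.1 -0.0002 -0.0001 -0.0107; 30.9 23.0 1.1 -0.0002 -0.0001 -0.0107; 30.6 23.3 1.1 -0.0002 -0.0001 -0.0107
30.4 23.6 1.1 -0.0002 -0.0001 -0.0107; 30.1 24.0 1.1 -0.0002 -0.0001 -0.0107
```

Emit:
arm_command --targets "32 22 1 0 0 -0.01; 31 22 1 0 0 -0.01; 31 23 1 0 0 -0.01; 31 23 1 0 0 -0.01; 31 23 1 0 0 -0.01"

```text
clock: 9.72
position: [0.515, -0.0917, 0.2177]
ee_rot: [0.677, 0.736, -0.0, -0.0]
ft_force: [0.2, -0.8, -0.8]
grip_width: 0.158
```

Emit:
arm_command --targets "30 24 1 0 0 -0.013; 30 24 1 0 0 -0.012; 0 0 0 0 0 0; 0 0 0 0 0 0; 0 0 0 0 0 0"

```text
clock: 10.35
position: [0.5567, -0.03, 0.2161]
ee_rot: [0.669, 0.744, -0.0, 0.0]
ft_force: [-0.4, 0.9, -2.5]
grip_width: 0.156
```

```bash
python3 -c "
from h import *
st();p=cam('wrist','w7');s=cam('scene')
a=s['frame'][130:280,260:410]
cv2.imwrite('pics/s7.png',cv2.resize(a[:,:,::-1],None,fx=4,fy=4,interpolation=cv2.INTER_CUBIC))
plan([.556,-.028,.1950],6.2,step=40)
"
```

```text
t 10.35 pos [ 0.5567 -0.03    0.2161] yaw 6.08 z [-0.    -0.001 -1.   ] F [-0.4  0.9 -2.5] w 0.156 j [ 0.51  0.26 -0.63  1.65  0.16  1.29 -0.04]
n 1 rv [-0.      0.0006 -0.0018]
1.8 -0.6 21.4 -0.0000 0.0006 -0.0018
```

View pics/w7.png

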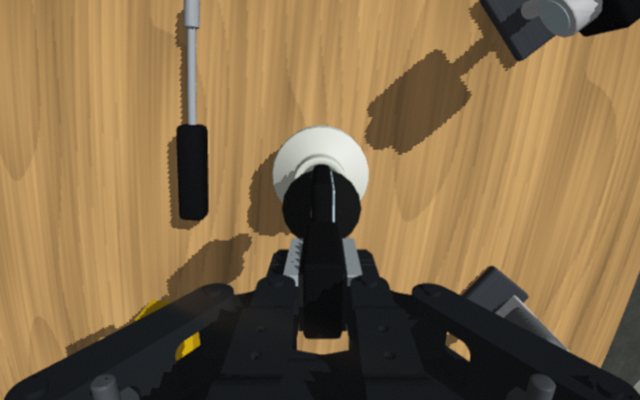

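View pics/s7.png

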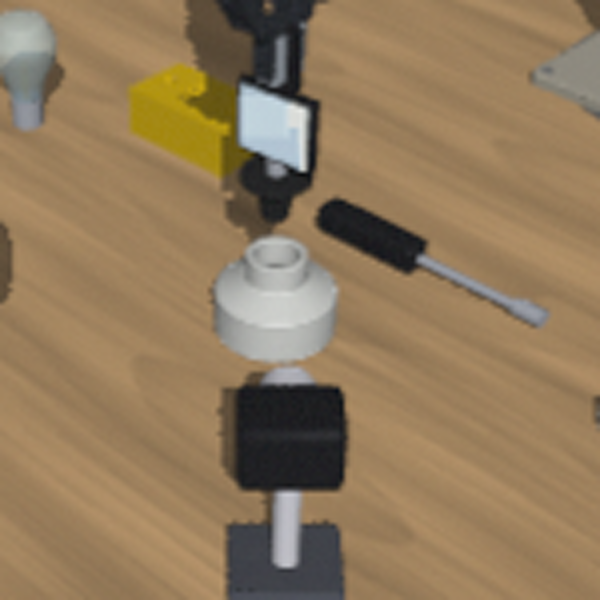

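```bash
python3 -c "
from h import *
s=cam('scene')
print((proj(s,[[.556,-.028,.065],[.5567,-.03,.0973],[.5567,-.03,.1273]])-[260-.4,130-.4])*4)
"
```

```text
[[276.77744551 253.91936438]
 [275.23121687 215.59147935]
 [276.35214929 179.50832881]]
```

Emit:
arm_command --targets "1.8 -0.6 12 0 0 -0.002; 0 0 14 0 0 0; 0 0 14 0 0 0; 0 0 6 0 0 0; 0 0 0 0 0 0"

```text
clock: 11.12
position: [0.5561, -0.0269, 0.1697]
ee_rot: [0.667, 0.745, -0.0, -0.0]
ft_force: [0.5, -0.7, -0.7]
grip_width: 0.157
```

Emit:
arm_command --targets "0 0 5 0 0 0; 0 0 4 0 0 0; 0 0 0 0 0 0"

```text
clock: 11.5
position: [0.5561, -0.027, 0.1611]
ee_rot: [0.667, 0.745, -0.0, -0.0]
ft_force: [-0.1, -0.2, -0.8]
grip_width: 0.156
```

```bash
python3 -c "
from h import *
st();p=cam('wrist','w8');s=cam('scene')
a=s['frame'][130:280,260:410]
cv2.imwrite('pics/s8.png',cv2.resize(a[:,:,::-1],None,fx=4,fy=4,interpolation=cv2.INTER_CUBIC))
"
```

```text
t 11.5 pos [ 0.5561 -0.027   0.1611] yaw 6.3 z [-0. -0. -1.] F [-0.1 -0.2 -0.8] w 0.156 j [ 0.5   0.3  -0.62  1.72  0.19  1.18 -0.07]
```

View pics/s8.png

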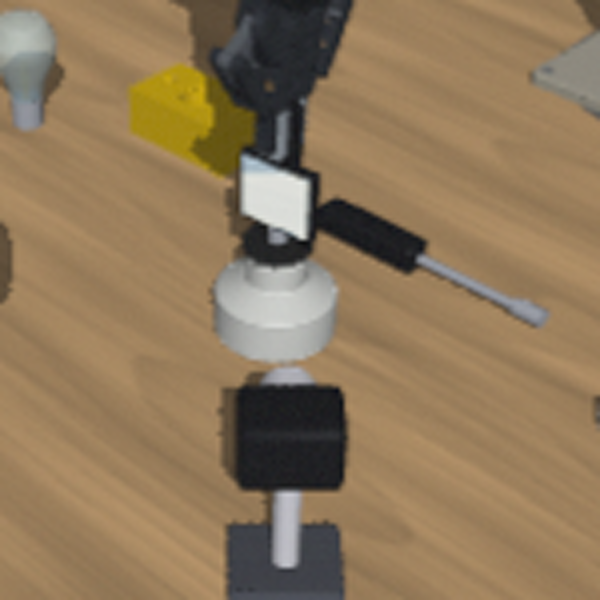

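Emit:
arm_command --targets "-0.6 0 2 0 0 0; 0 0 2 0 0 0; 0 0 2 0 0 0; 0 0 0 0 0 0"

```text
clock: 12.1
position: [0.5562, -0.0275, 0.1551]
ee_rot: [0.667, 0.745, -0.0, -0.0]
ft_force: [0.8, -0.9, -1.3]
grip_width: 0.159
```

Emit:
arm_command --targets "0 0 1 0 0 0; 0 0 0 0 0 0"

```text
clock: 12.35
position: [0.5563, -0.0275, 0.1543]
ee_rot: [0.667, 0.745, -0.0, 0.0]
ft_force: [-0.5, 0.6, -1.3]
grip_width: 0.159
```

Emit:
arm_command --targets "0 0 0.7 0 0 0; 0 0 0 0 0 0"

```text
clock: 12.6
position: [0.5564, -0.0275, 0.1537]
ee_rot: [0.667, 0.745, 0.0, 0.0]
ft_force: [-0.1, -0.1, 0.4]
grip_width: 0.154
```

Emit:
arm_command --targets "0 0 0.8 0 0 0; 0 0 0 0 0 0"

```text
clock: 12.85
position: [0.5566, -0.0275, 0.1536]
ee_rot: [0.667, 0.745, 0.0, 0.0]
ft_force: [-3.2, -0.9, 7.6]
grip_width: 0.158
```

Emit:
arm_command --targets "0 0 0.8 0 0 0; 0 0 0 0 0 0"

```text
clock: 13.1
position: [0.5567, -0.0275, 0.1535]
ee_rot: [0.667, 0.745, 0.0, 0.001]
ft_force: [-5.1, -0.3, 14.0]
grip_width: 0.159
```

```bash
python3 -c "
from h import *
st();p=cam('wrist','w9');s=cam('scene')
a=s['frame'][130:280,260:410]
cv2.imwrite('pics/s9.png',cv2.resize(a[:,:,::-1],None,fx=4,fy=4,interpolation=cv2.INTER_CUBIC))
a=p['frame'][140:340,240:400]
cv2.imwrite('pics/w9d.png',cv2.resize(a[:,:,::-1],None,fx=3,fy=3,interpolation=cv2.INTER_CUBIC))
import itertools
for yaw in (3,6.3,9):
  a=np.radians(yaw);ux=np.array([np.cos(a),np.sin(a)]);uy=np.array([-ux[1],ux[0]])
  for z in(.137,.081):
    print(yaw,z,[ (proj(p,[[*(np.array([.5565,-.0275])+ux*x+uy*.032),z]])[0]-[240,140]).round(1)*3 for x in (-.005,.005)])
"
```

```text
t 13.1 pos [ 0.5567 -0.0275  0.1535] yaw 6.3 z [ 0.001 -0.001 -1.   ] F [-5.1 -0.3 14. ] w 0.159 j [ 0.5   0.31 -0.62  1.73  0.2   1.17 -0.07]
3 0.137 [array([217.8, 128.7]), array([285.6, 132.6])]
3 0.081 [array([225.3,  66.9]), array([275.4,  69.9])]
6.3 0.137 [array([205.2, 130.5]), array([273. , 130.5])]
6.3 0.081 [array([216. ,  68.1]), array([266.4,  68.1])]
9 0.137 [array([195. , 132.3]), array([262.8, 129. ])]
9 0.081 [array([208.5,  69.6]), array([258.6,  67.2])]
```

View pics/w9d.png

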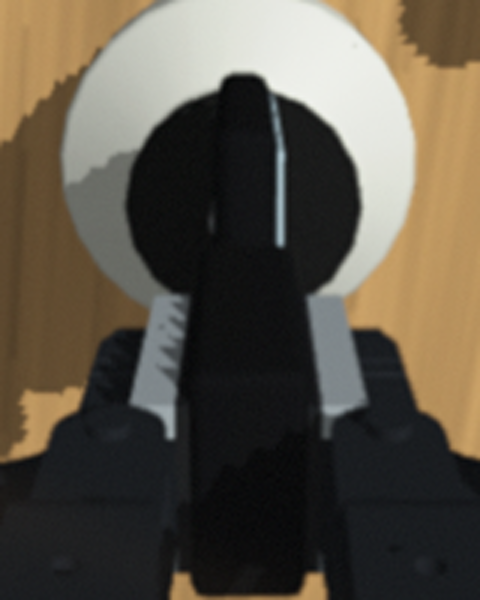

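View pics/s9.png

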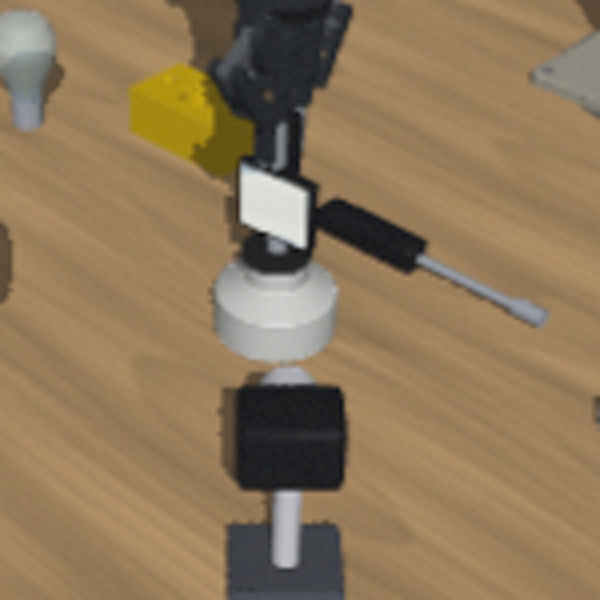

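View pics/w9.png

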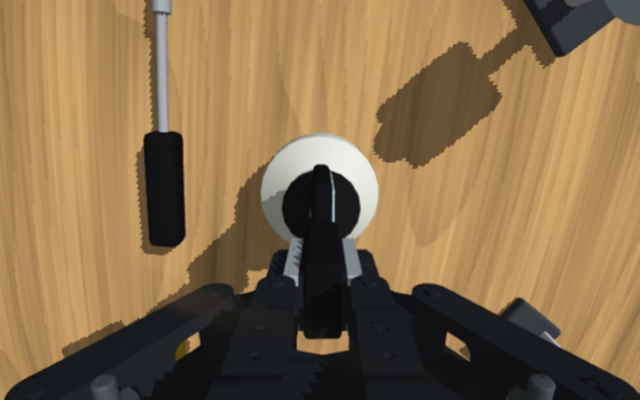

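Emit:
arm_command --targets "0 -0.7 0 0 0 0.003; 0 0 0 0 0 0; 0 0 0 0 0 0; 0 0 0 0 0 0"

```text
clock: 13.7
position: [0.5564, -0.0275, 0.1535]
ee_rot: [0.668, 0.744, 0.0, 0.001]
ft_force: [-2.8, 1.0, 12.2]
grip_width: 0.153
```

```bash
python3 -c "
from h import *
st();s=cam('scene','s10');print(manip.get_obs()['joint_velocities'].round(4))
t=cam('top','t10')
print(find(s,'lens')[:1],find(s,'mark')[:1],find(s,'tub')[:1])
print(proj(s,[[.6975,.1123,.109],[.7263,-.1363,.109],[.556,-.0275,.109]]))
c=np.array([.556,-.0275]);a=np.radians(6.2);ux=np.array([np.cos(a),np.sin(a)]);uy=np.array([-ux[1],ux[0]])
for z in (.081,.137): print((proj(s,[[*(c+ux*.005+uy*d),z] for d in(-.032,.032)])-[259.6,129.6])*4)
"
```

```text
t 13.7 pos [ 0.5564 -0.0275  0.1535] yaw 6.14 z [ 0.002 -0.001 -1.   ] F [-2.8  1.  12.2] w 0.153 j [ 0.5   0.31 -0.62  1.73  0.2   1.16 -0.07]
[-0.0005 -0.     -0.0002  0.0003  0.001  -0.0013  0.0027]
[(0.55, array([0.7394, 0.1455, 0.0921]))] [(0.91, array([ 0.7621, -0.1454,  0.095 ]))] [(0.65, array([ 0.577 , -0.0105,  0.0375]))]
[[331.74784011 226.41795522]
 [256.37921946 188.93952869]
 [329.3415153  180.26739705]]
[[237.94265691 222.84877187]
 [310.38711619 255.34408579]]
[[238.89753336 156.07708053]
 [313.62251704 187.57269461]]
```

View pics/s10.png

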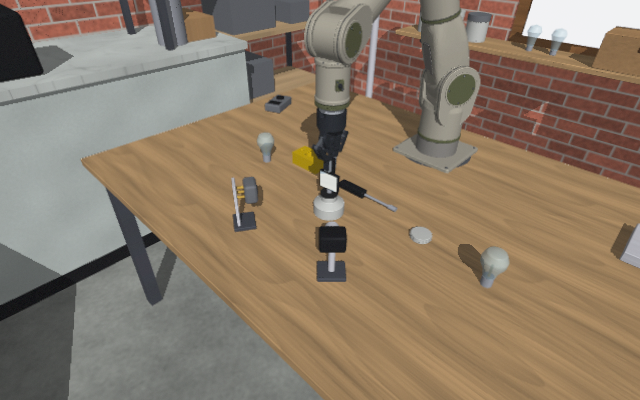

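```bash
python3 -c "
from h import *
print(manip.hand_in());st()"
```

```text
the job is handed in; nothing more can be done
None
the job is handed in; nothing more can be done
```

I lifted the mirror out of the holder by its handle, seated its stopper in the tub's neck and turned it to face halfway between the lens and the cross. I handed the job in with the gripper still holding it, at about 13.7 s of the 38 s allowed. No verdict is reported.

**Seating:** My last check had the TCP at z 0.1535 m, against the 0.1538 m I expected with the flange on the rim. The neck was pushing back with about 12 N upward, and the tool was upright to about 0.1°.

**Position:** The TCP was within about 1 mm of the tub axis I measured, near (0.556, -0.028). A 2.8 N sideways force was left after I eased the lateral offset.

**Angle:** The wrist pictures put the lens at 44.7° and the cross at -32.4° from the tub axis, 199 mm and 202 mm away where both should be 200 mm. Halfway is about 6.1°, and the tool's yaw was 6.14°. The frame's corners in the last close-up from the scene camera, taken just before a final 0.7 mm, 0.2° trim, matched that angle to about a pixel.

**Disagreement:** The frame in the wrist picture sat about 1 mm to one side of where I predicted. I took that as camera calibration error. If it were all a turn of the mirror in the grip, it would be at most about 2°, within the 3.7° allowed.

**Surroundings:** In the last scene picture the bulbs, cap, nut driver, camera and adaptor looked where they started; I did not measure this again.

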